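Wind and set the loose bench timer

ROBOT

A 7-joint arm with a two-finger parallel gripper is mounted at the origin on the work surface. World frame = base frame: x ahead of the robot, y to its left, z up, the work surface at z = 0. Lengths are in m, angles in rad, forces in N, time in s.
With the tool pointing down it reaches from about 0.425 to 0.925 m from the base axis. Payload 6.8 kg.
Tool frame: the origin (TCP) lies at the very end of the fingers, on their centre line; the grasp point (between the pads) lies 19 mm behind it (bot.grip_depth is the distance from the TCP to the grasp point, in m); z points along the fingers, y is the direction in which the jaws open and shut (so a half turn about z gives the same grasp; the last joint's range is limited). The gripper opens to 85 mm and grips with 20 to 120 N. Pads are 22 mm wide; open, the fingers measure 114 mm over their backs; the gripper's body (76 mm by 85 mm) begins 54 mm behind the grasp point. The pads swing forward as they close: fully open they stand 13 mm farther back than shut.
Start: joints at [-1.28, 0.477, 0.022, 1.555, -0.011, 1.109, -0.083], TCP at [0.262, 0.622, 0.231] pointing down, gripper open.
Joint ranges: [-2.96, 2.96], [-0.34, 2.1], [-1.41, 1.46], [0.24, 2.44], [-1.37, 4.51], [0.17, 1.92], [-2.96, 2.96]. Speed limits (rad/s): [2.39, 2.39, 3.14, 3.14, 3.14, 3.14, 3.14].

INTERFACE

Orientations are given as a unit quaternion [w, x, y, z].
In Python, from station import bot gives the robot as it stands.
- The arm moves only by the tool step_arm, never from a script. Its argument "increments" is a list of rows, each a list of 7 numbers: the shift along the world's x, y, z in m, then the turn, a rotation vector about the world's x, y, z in degrees, then the gripper command: -1 is fully open, 1 is shut, values between are in proportion. In form: [[dx, dy, dz, rx, ry, rz, fingers], ...]. A call has 1 to 10 rows; each row is the pose to reach, as a shift and turn from the pose commanded when the call began; what a row does not reach only later rows make up. A row lasts 1/12 s, in which the tool goes at most 41.7 mm and 7.16 degrees, less where a joint would pass 70% of its speed; a pose out of reach is approached as far as the arm can. A call with a gripper value outside its range is refused whole. The fingers move at their own pace and stop on an object; "force" is the grip in N (left out, the last holds). Time passes only in rows, so rows that repeat a pose let the fingers close. It gives the time, the measured TCP pose, the force and the opening at its end, in the units of the state.
- bot.get_obs(): the state, without advancing time (a new reading comes with each control period).
- bot.read_camera(name): name is "scene" or "top"; returns a dict with "color" (480x640x3 uint8, red, green, blue), "intrinsics" (3x3 intrinsics, pixels), "D" ([k1, k2, p1, p2, k3] as OpenCV has them; the pictures are not rectified), "extrinsics" (4x4, takes a point from camera to world coordinates). Camera axes: x right, y up, looking along -z (the intrinsics and any distortion apply to the point x, -y, -z); pixel columns grow to the right and rows downward; lengths in m; the calibration is good to about 2 mm. A picture is of the moment at which its call begins. There is no depth.
- bot.hand_in(): hands the job in, once; it reports no verdict.
Trained networks look in the newest picture that a camera, given by its name, has taken for a name from the list of things; names that differ only in an ending like _2 or _b are one class to them, and where a whole thing is asked for, a point or a joint stands for the part that bears it (a point fixed in the world has none). Each returns a list of dicts, best first, with "conf" (0 to 1); they miss things now and then, are a little off and sometimes report something else, mostly with a low value. They report only what shows in the picture. A call takes as long as a camera call.
- bot.recognise(thing, camera): "location" ([column, row] as shares, 0 to 1, of the picture: columns of its width, rows of its height, amid what is visible of it).
- bot.place_of(thing, camera): "location" ([column, row] as shares, 0 to 1, of the picture: columns of its width, rows of its height: a listed point, or the origin of a listed thing).
The state is a dict: "t": time; "q": joint angles; "joint_vel": joint speeds; "joint_torque": joint torques, N m; "eef_pos": TCP position; "tool_rot": TCP orientation; "contact_force": force on the tool from outside, world axes, zero at the start; "torque": the same for the moment, N m; "gripper_width": opening from 0.0 (shut) to 1.0 (fully open).
Only numpy, scipy, OpenCV 4.12 (cv2) and the standard library are available. Lean on these libraries where they do the work, as an engineer would, in place of code of your own. Each camera call takes 0.05 s, during which the arm holds its last target.

TASK

Wind up and set the bench timer on the work board: turn its dial clockwise all the way to its stop, then back until its white pointer stands at the raised tab on the timer's rim, and let go. The timer stands loose and its dial is stiff, so push the dial down home and bear down on it all the while you turn it, hard enough that the timer neither spins nor slides from its place, but with never more than about 2.5 kg (25 N). Leave the tab and everything else on the board where they are.

Things in the scene. Friction and masses are not known exactly. Their poses are not given: they have to be found in the camera images.
- timer: the wind-up timer: a round steel case 106 mm across, standing loose on four small rubber feet (40 mm from its axis) on the board; about 0.4 kg in all (0.33 to 0.54). Its top face is 44 mm above its underside. Origin under its centre, z up along the dial's axis. It spins on its feet if the dial is turned without pressing down; pressing the dial down with 15 to 20 N holds it still.
- dial (a joint): angle of the dial, rad: grows clockwise seen from above; range 0 to 1.9, where it meets a hard stop (fully wound; 1.8 and up counts). Stiff: takes 0.30 N m to turn, either way, at any angle; stays where it is left. The pointer lies along the timer's x axis at 0.
- dial_axis (a point): point on the dial's axis, 53 mm above the timer's underside: where the flat top of the dial's round black skirt (74 mm across, 5 mm thick) lies when the dial is pushed home. x points along the pointer. The dial has 12 mm of end play: it sits 0 to 12 mm above home, which is not measured (this point stays put); 1 to 2 N slides it down, and only once it is home does a push reach the case.
- dial_bar (a point): 21 mm above dial_axis, same axes: centre of the dial's grip bar when the dial is home (up to 12 mm higher before). Black bar, upright parallel faces, 52 mm long along x, 16 mm thick along y, 42 mm high on the skirt, which turns with it: a finger tip may rest on the skirt. White lines on one end of the bar and on the skirt show the pointer (+x).
- bezel (a joint): angle of the rim ring with its tab, rad, same zero and sense as the dial: the pointer stands at the tab when joint dial equals this value (0.5 to 1.2). The ring stays put unless it is pushed.
- bezel_tab (a point): top of the small raised tab (brass, 6 mm by 8 mm along the rim, 9 mm high) on the rim ring, 42 mm from the dial's axis, 53 mm above the timer's underside, level with the top of the dial's skirt when that is home. Frame x points outwards from the dial's axis.
- timer_stud (a point): top of the small round stud on the case's top face, 47.5 mm from the axis; fixed to the case, it marks the fully wound position of the pointer (1.9 rad).
- board: the fixed plywood work board, 420 x 600 mm, 10 mm thick; origin under its centre, so its top is at z = 0.010 m.
- tin: round aluminium tin, 93 mm across, 40 mm tall (bystander; looks like a timer without a dial); origin under its centre
- jar: glass jar with a steel cap, 68 mm across, 85 mm tall (bystander); origin under its centre
- spool: solder spool standing on end, 60 mm across, 40 mm tall (bystander); origin under its centre
- brush: bench brush lying on the board, 170 mm long along its own x (bystander)
- pane1: flat piece of glass 60 x 100 x 5 mm (bystander); origin under its centre
- pane2: flat piece of glass 50 x 80 x 5 mm (bystander); origin under its centre
- driver: screwdriver lying on the board, 160 mm long along its own x (bystander)

How it is judged:
On the way, in this order (a step that is already met when the one before it is completed fails the run):
1. the dial is turned clockwise to its stop (1.8 rad or more) (value of joint dial above 1.8 rad), for 0.1 s.
2. the dial is turned back until its pointer stands at the tab, within 0.14 rad (angle between the x axis of dial_axis and the x axis of bezel_tab, either way round below 0.14 rad), for 0.2 s.
At the end, for the whole second after the job is handed in: the pointer stands within 0.14 rad (8 degrees) of the tab after the dial has been to its stop; the timer stands upright and still, and its case, stud and tab are within 15 mm of where they began (angle between the x axis of dial_axis and the x axis of bezel_tab, either way round below 0.14 rad and distance of each of timer, timer_stud, bezel_tab from where it was at the start of the episode below 0.015 m and angle between timer's own z axis and vertical below 0.05 rad and linear speed of timer below 0.01 m/s); the robot touches nothing.
It fails at once if the timer spins or slides (its centre or stud moves more than 15 mm) (distance of any of timer, timer_stud from where it was at the start of the episode above 0.015 m).
It fails at once if the tab is shifted (more than 15 mm) (distance of bezel_tab from where it was at the start of the episode above 0.015 m).
It fails at once if the timer is pressed too hard (over 32 N on the board, its weight of 3 to 5.5 N included) (contact force between timer and board above 32 N).
It fails at once if the timer is tipped (more than 0.15 rad) (angle between timer's own z axis and vertical above 0.15 rad).
It fails at once if a bystander is moved more than 20 mm (distance of any of tin, jar, spool, brush, pane1, pane2, driver from where it was at the start of the episode above 0.02 m).
It also fails if it takes over 51 s, if anything falls off the work surface, if the arm or the gripper's body presses on something with over 40 N, if the wrist force passes 120 N, or if a joint passes its speed limit or range.

## Working session

There is one attempt and no reset: what is moved stays moved. The work goes in short steps, Python scripts to look and compute and a tool call to move; the robot and the scene stay as the last step left them, time stands still between calls to the robot, and variables do not carry over. Pictures are saved under pics/ and viewed, and the job is handed in when it is done.

Besides the shell and the picture viewer there is one more tool, called after "Emit:" in YAML: its name, and indented under it one key for each argument. step_arm: Moves the arm, as the interface text tells. Its arguments: {"type":"object","properties":{"increments":{"type":"array","items":{"type":"array","items":{"type":"number"}}},"force":{"type":"number"}},"required":["increments"]}

```bash
ls; mkdir -p pics; python3 - <<'E'
from station import bot
import cv2,numpy as np
o=bot.get_obs(); print({k:np.round(v,3) for k,v in o.items()})
for c in ("scene","top"):
    r=bot.read_camera(c); cv2.imwrite(f"pics/{c}0.png",r["color"][:,:,::-1])
    print(c,r["intrinsics"].tolist(),r["D"],np.round(r["extrinsics"],4).tolist())
    for n in ("timer","dial_axis","dial_bar","bezel_tab","timer_stud"):
        print(n,[(np.round(np.array(d["location"])*[640,480],1),round(d["conf"],2)) for d in bot.place_of(n,c)][:3])
E
```

```text
pics
{'t': np.float64(0.0), 'q': array([-1.28 ,  0.478,  0.022,  1.556, -0.011,  1.109, -0.083]), 'joint_vel': array([ 0.   ,  0.001, -0.002, -0.001,  0.001, -0.001,  0.002]), 'joint_torque': array([ 0.0000e+00, -5.9645e+01,  1.6080e+00, -2.8120e+01,  1.2000e-02,
        9.0000e-03, -0.0000e+00]), 'eef_pos': array([0.262, 0.621, 0.23 ]), 'tool_rot': array([-0.   ,  0.198,  0.98 , -0.001]), 'contact_force': array([-0.302,  0.003, -0.774]), 'torque': array([0.021, 0.009, 0.014]), 'gripper_width': np.float64(1.001)}
scene [[532.550848403041, 0.0, 324.07347399914255], [0.0, 532.550848403041, 238.10720354454415], [0.0, 0.0, 1.0]] [-0.15639484  0.          0.          0.          0.        ] [[0.3667, -0.7338, 0.5718, 1.0483], [0.9303, 0.2828, -0.2336, -0.1741], [0.0097, 0.6176, 0.7864, 0.7244], [0.0, 0.0, 0.0, 1.0]]
timer [(array([330.4, 261.4]), 0.92)]
dial_axis [(array([328.4, 244. ]), 0.8), (array([457.2, 286.6]), 0.3)]
dial_bar [(array([328. , 237.8]), 0.82)]
bezel_tab [(array([334.8, 265.1]), 0.93)]
timer_stud [(array([303.6, 257.1]), 0.58)]
top [[478.31704281789496, 0.0, 325.71183982721556], [0.0, 478.31704281789496, 240.05672540560147], [0.0, 0.0, 1.0]] [-0.08592942  0.          0.          0.          0.        ] [[0.0005, 0.9834, -0.1816, 0.4535], [-0.9998, -0.0033, -0.0202, -0.0197], [-0.0205, 0.1816, 0.9832, 0.8073], [0.0, 0.0, 0.0, 1.0]]
timer [(array([309.3, 252.2]), 0.62), (array([362.1, 372.9]), 0.2)]
dial_axis []
dial_bar [(array([303.3, 248.7]), 0.93)]
bezel_tab [(array([314. , 221.7]), 0.6), (array([341.3, 245. ]), 0.17)]
timer_stud [(array([341.8, 244.2]), 0.88), (array([254.9, 363. ]), 0.2)]
```

```bash
python3 - <<'E'
import cv2
a=cv2.imread("pics/top0.png"); b=cv2.imread("pics/scene0.png")
cv2.imwrite("pics/t1.png",cv2.resize(a[180:320,220:400],None,fx=4,fy=4,interpolation=3))
cv2.imwrite("pics/s1.png",cv2.resize(b[180:320,240:420],None,fx=4,fy=4,interpolation=3))
E
```

```text
(no output)
```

View pics/top0.png

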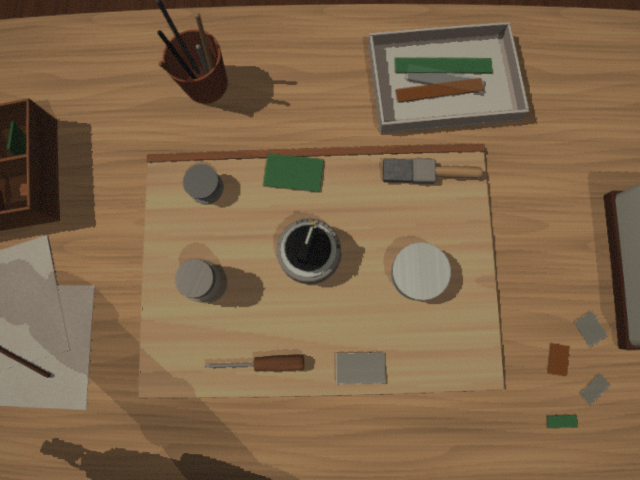

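View pics/scene0.png

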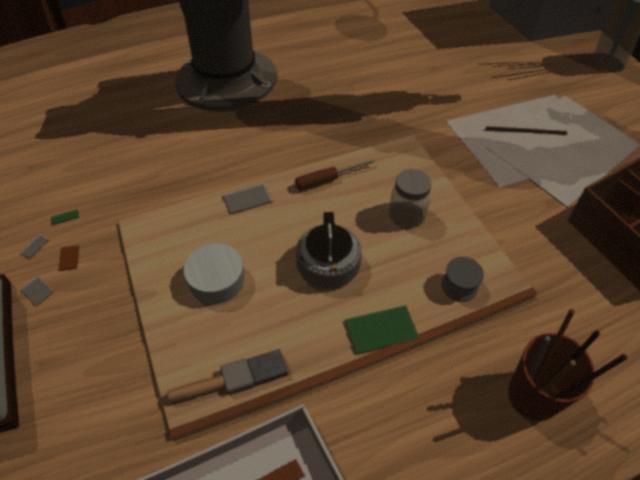

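View pics/t1.png

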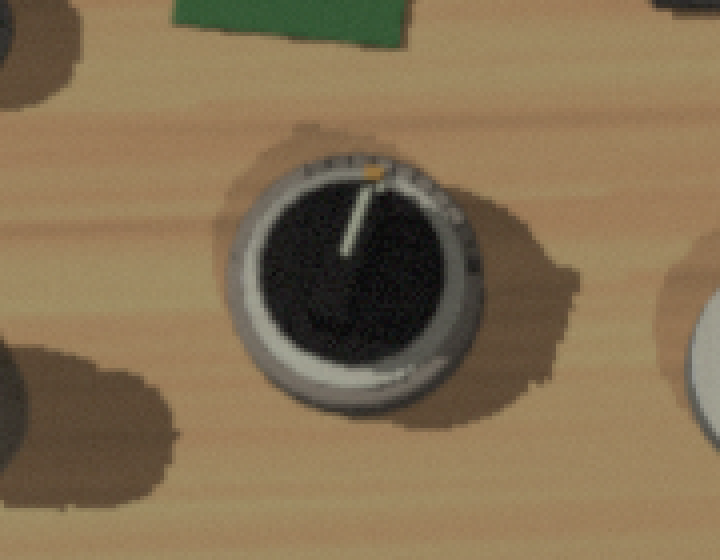

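View pics/s1.png

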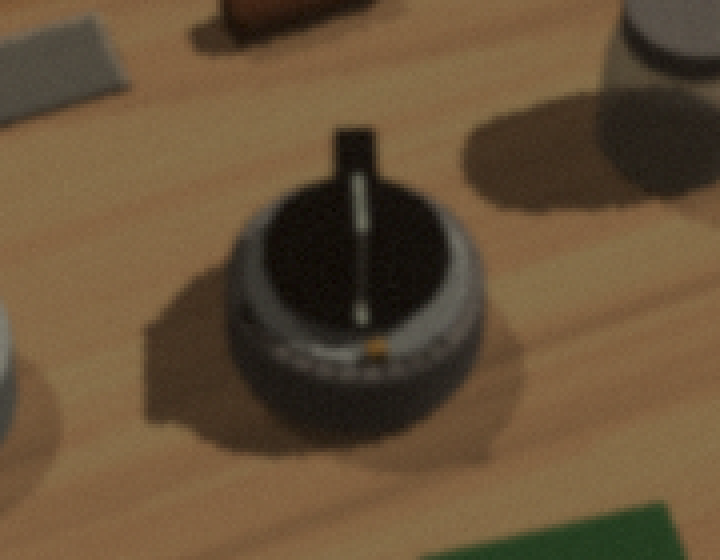

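```bash
cat > h.py <<'E'
import numpy as np,cv2
from station import bot
def ray(r,uv):
    p=cv2.undistortPoints(np.array([[uv]],float),r["intrinsics"],r["D"])[0,0]
    T=r["extrinsics"]; d=T[:3,:3]@np.array([p[0],-p[1],-1]); return T[:3,3],d
def onz(r,uv,z):
    o,d=ray(r,uv); return o+d*(z-o[2])/d[2]
def proj(r,P):
    T=np.linalg.inv(r["extrinsics"]); P=np.atleast_2d(P)@T[:3,:3].T+T[:3,3]
    P=P*[1,-1,-1]; return cv2.projectPoints(P,np.zeros(3),np.zeros(3),r["intrinsics"],r["D"])[0][:,0]
def tri(rs,uvs):
    A=[];b=[]
    for r,u in zip(rs,uvs):
        o,d=ray(r,u); d=d/np.linalg.norm(d); M=np.eye(3)-np.outer(d,d); A.append(M); b.append(M@o)
    return np.linalg.lstsq(np.vstack(A),np.hstack(b),rcond=None)[0]
E
python3 - <<'E'
from h import *
s=bot.read_camera("scene"); t=bot.read_camera("top")
np.set_printoptions(precision=4,suppress=True)
R=[s,t]
for n,z in (("timer",.01),("dial_axis",.063),("dial_bar",.084),("bezel_tab",.063),("timer_stud",.056)):
    u=[]
    for c,r in (("scene",s),("top",t)):
        L=bot.place_of(n,c)
        if L:
            p=np.array(L[0]["location"])*[640,480]; u.append(p); print(n,c,p,L[0]["conf"],onz(r,p,z))
    if len(u)==2: print("  tri",tri(R,u))
# manual pixels
f=lambda x,y,ox,oy:(ox+(x+.5)/4-.5,oy+(y+.5)/4-.5)
print("tab", tri(R,[f(376,345,240,180),f(375,172,220,180)]))
print("bar line top", tri(R,[f(357,175,240,180),f(345,252,220,180)]), "skirt line end",tri(R,[f(362,322,240,180),f(368,185,220,180)]))
# skirt: black disc top view centre
print("skirt top view centre", [onz(t,f(352,272,220,180),z) for z in (.063,.069,.075)])
print("case outline top", onz(t,f(355,285,220,180),.054))
E
```

```text
timer scene [329.792 262.8  ] 0.82 [0.5803 0.028  0.01  ]
timer top [309.824 255.888] 0.77 [0.5738 0.0235 0.01  ]
  tri [0.5756 0.0267 0.0038]
dial_axis scene [328.384 242.976] 0.72 [0.5788 0.0252 0.063 ]
dial_axis top [310.016 249.792] 0.93 [0.5755 0.0204 0.063 ]
  tri [0.5767 0.0231 0.0608]
dial_bar scene [332.288 233.904] 0.63 [0.5795 0.031  0.084 ]
dial_bar top [304.32  246.816] 0.61 [0.5767 0.028  0.084 ]
  tri [0.5776 0.0299 0.0819]
bezel_tab scene [332.928 267.984] 0.59 [0.6256 0.0138 0.063 ]
bezel_tab top [311.168 223.104] 0.77 [0.6186 0.0188 0.063 ]
  tri [0.6202 0.0178 0.054 ]
timer_stud scene [302.08  256.608] 0.72 [ 0.5839 -0.0208  0.056 ]
timer_stud top [340.8   244.512] 0.8 [ 0.585  -0.0283  0.056 ]
  tri [ 0.5854 -0.0249  0.0593]
tab [0.6203 0.0163 0.06  ]
bar line top [0.5786 0.0246 0.111 ] skirt line end [0.6129 0.0162 0.0662]
skirt top view centre [array([0.579 , 0.0242, 0.063 ]), array([0.578 , 0.0238, 0.069 ]), array([0.577 , 0.0235, 0.075 ])]
case outline top [0.5752 0.0235 0.054 ]
```

```bash
cat > ov.py <<'E'
from h import *
import sys
def overlay(r,x,y,h,phi,box,fn,tab=None,k=4):
    c0,r0,c1,r1=box
    im=cv2.resize(r["color"][r0:r1,c0:c1,::-1],None,fx=k,fy=k,interpolation=3)
    im=np.clip(im.astype(float)*1.6,0,255).astype(np.uint8)
    a=np.linspace(0,2*np.pi,80)
    def pl(P,col):
        q=(proj(r,P)-[c0,r0]+.5)*k-.5
        cv2.polylines(im,[np.round(q*16).astype(np.int32)[:,None]],False,col,1,cv2.LINE_AA,4)
    ci=lambda R,z:np.c_[x+R*np.cos(a),y+R*np.sin(a),0*a+z]
    pl(ci(.053,.054),(0,255,255)); pl(ci(.053,.013),(0,255,255)); pl(ci(.037,.063+h),(0,0,255))
    d=np.array([np.cos(phi),np.sin(phi)]);n=np.array([-d[1],d[0]])
    R=[np.r_[np.array([x,y])+sx*.026*d+sy*.008*n,.105+h] for sx,sy in((1,1),(1,-1),(-1,-1),(-1,1),(1,1))]
    pl(np.array(R),(255,0,255))
    pl(np.array([[x,y,.105+h],[x+.026*d[0],y+.026*d[1],.105+h]]),(0,255,0))
    pl(np.array([np.r_[x+.026*d[0],y+.026*d[1],.063+h],np.r_[x+.037*d[0],y+.037*d[1],.063+h]]),(0,255,0))
    cv2.imwrite(fn,im)
E
python3 - <<'E'
from ov import *
s=bot.read_camera("scene"); t=bot.read_camera("top")
overlay(s,.577,.0242,.005,np.arctan2(-.0085,.0345),(260,195,400,300),"pics/os.png",k=5)
overlay(t,.577,.0242,.005,np.arctan2(-.0085,.0345),(240,195,380,300),"pics/ot.png",k=5)
E
```

```text
(no output)
```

View pics/os.png

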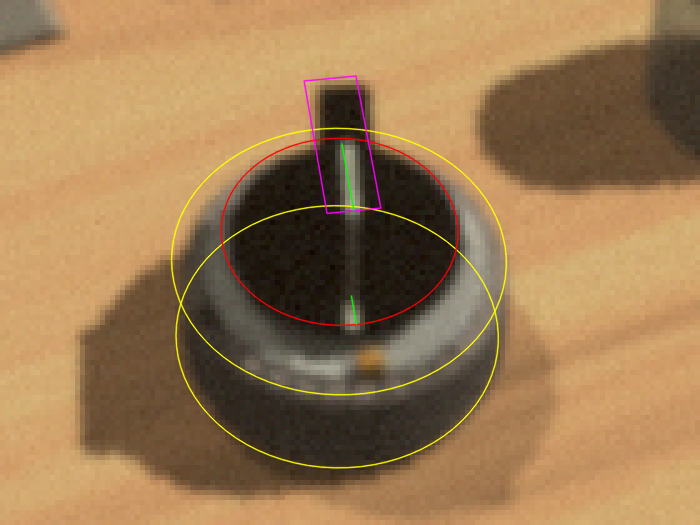

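View pics/ot.png

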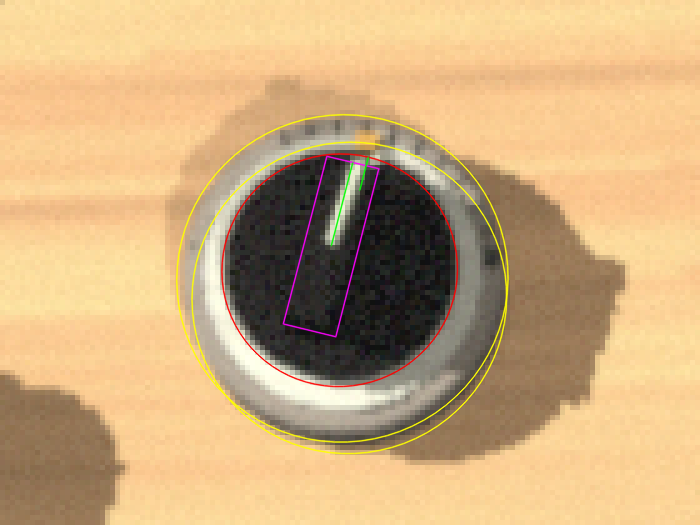

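```bash
python3 - <<'E'
from ov import *
from scipy.optimize import least_squares
s=bot.read_camera("scene"); t=bot.read_camera("top")
g=lambda x,y,ox,oy:np.array((ox+(x+.5)/5-.5,oy+(y+.5)/5-.5))
S=lambda x,y:g(x,y,260,195); T=lambda x,y:g(x,y,240,195)
a=np.linspace(0,2*np.pi,400)
def res(p):
    x,y,h,phi=p[:4]; ds=p[4:6];dt=p[6:8]
    ci=np.c_[x+.037*np.cos(a),y+.037*np.sin(a),0*a+.063+h]
    ps=proj(s,ci)+ds; pt=proj(t,ci)+dt
    d=np.array([np.cos(phi),np.sin(phi)]);n=np.array([-d[1],d[0]])
    P=lambda u,v,z:np.r_[np.array([x,y])+u*d+v*n,z+h]
    e=[ps[:,0].min()-S(228,0)[0],ps[:,0].max()-S(461,0)[0],ps[:,1].max()-S(0,331)[1],
       pt[:,0].min()-T(223,0)[0],pt[:,0].max()-T(459,0)[0],pt[:,1].max()-T(0,386)[1]]
    for Q,m in (((-.026,.008),(369,87)),((-.026,-.008),(320,87))):
        e+=list(proj(s,P(*Q,.105))[0]+ds-S(*m))
    # line direction
    A=proj(s,P(0,0,.105))[0]+ds; B=proj(s,P(.026,0,.105))[0]+ds; C=proj(s,P(.037,0,.063))[0]+ds
    e+=[A[0]-S(346,0)[0],B[0]-S(351,0)[0],B[1]-S(0,210)[1],C[0]-S(353,0)[0]]
    A=proj(t,P(0,0,.105))[0]+dt; e+=list(.7*(A-T(333,243)))
    B=proj(t,P(.026,0,.105))[0]+dt; e+=list(.5*(B-T(359,165)))
    return np.r_[e,p[4:]/2.]
r=least_squares(res,[.577,.024,.005,-.25,0,0,0,0]); print(np.round(r.x,4),np.round(r.fun,2))
x,y,h,phi=r.x[:4]
overlay(s,x,y,h,phi,(260,195,400,300),"pics/os2.png",k=5)
overlay(t,x,y,h,phi,(240,195,380,300),"pics/ot2.png",k=5)
for q in (S(370,357),): print("tab s",onz(s,q,.063))
q=T(367,138); print("tab t",onz(t,q,.063)); q=T(490,255);print("stud t",onz(t,q,.055))
E
```

```text
[ 0.5773  0.0251  0.0018 -0.3317  0.6068 -0.09    0.7416 -0.1969] [-0.17  0.45 -0.12  0.05 -0.24 -0.14  0.06 -0.76 -0.55 -0.48  0.29  0.15
  1.39 -0.38 -0.14  0.32  0.19 -0.06  0.3  -0.04  0.37 -0.1 ]
tab s [0.62259872 0.01616111 0.063     ]
tab t [0.62007765 0.01588234 0.063     ]
stud t [ 0.58346806 -0.02322368  0.055     ]
```

View pics/os2.png

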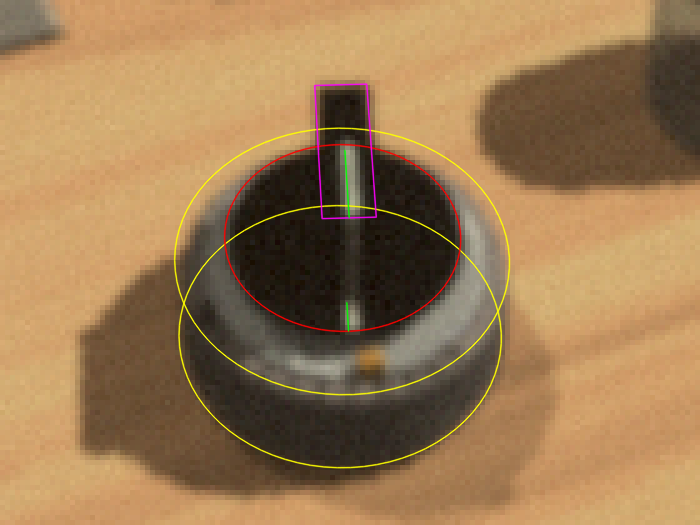

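View pics/ot2.png

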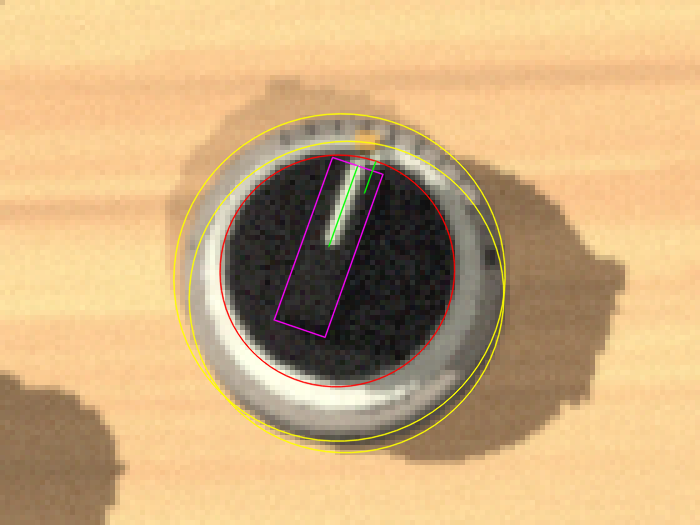

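Emit:
step_arm:
  increments:
    - [0.02, -0.038, -0.005, 0, 0, 0.5, -1]
    - [0.04, -0.076, -0.01, 0, 0, 1, -1]
    - [0.06, -0.114, -0.015, 0, 0, 1.5, -1]
    - [0.08, -0.152, -0.02, 0, 0, 2, 0]
    - [0.1, -0.19, -0.025, 0, 0, 2.5, 0]
    - [0.12, -0.228, -0.03, 0, 0, 3, 0.2]
    - [0.14, -0.266, -0.03, 0, 0, 3.5, 0.2]
    - [0.16, -0.304, -0.03, 0, 0, 4, 0.2]
    - [0.18, -0.34, -0.03, 0, 0, 4.5, 0.2]
    - [0.2, -0.378, -0.03, 0, 0, 4.5, 0.2]
  force: 30

```text
t: 2.23
eef_pos: [0.4569, 0.2534, 0.2016]
tool_rot: [0.0, 0.159, 0.987, 0.0]
contact_force: [0.3, 0.3, -0.1]
gripper_width: 0.399
```

Emit:
step_arm:
  increments:
    - [0.02, -0.038, -0.005, 0, 0, 0, 0.2]
    - [0.04, -0.076, -0.01, 0, 0, 0, 0.2]
    - [0.06, -0.114, -0.015, 0, 0, 0, 0.2]
    - [0.08, -0.152, -0.02, 0, 0, 0, 0.2]
    - [0.1, -0.19, -0.03, 0, 0, 0, 0.2]
    - [0.115, -0.218, -0.04, 0, 0, 0, 0.2]
    - [0.115, -0.218, -0.04, 0, 0, 0, 0.2]
    - [0.115, -0.218, -0.04, 0, 0, 0, 0.2]

```text
t: 2.9
eef_pos: [0.5715, 0.0339, 0.1607]
tool_rot: [-0.0, 0.162, 0.987, -0.001]
contact_force: [-1.2, 0.7, 0.0]
gripper_width: 0.402
```

```bash
python3 - <<'E'
from ov import *
o=bot.get_obs(); print({k:np.round(v,4) for k,v in o.items()})
s=bot.read_camera("scene"); t=bot.read_camera("top")
cv2.imwrite("pics/s3.png",cv2.resize(s["color"][130:330,220:460,::-1],None,fx=3,fy=3))
cv2.imwrite("pics/t3.png",cv2.resize(t["color"][130:330,190:430,::-1],None,fx=3,fy=3))
E
```

```text
{'t': np.float64(2.9), 'q': array([-0.356 ,  0.3933,  0.2375,  1.8859, -0.1159,  0.8767,  1.1832]), 'joint_vel': array([-0.0517, -0.0231, -0.0559,  0.0088, -0.0119,  0.0057, -0.0156]), 'joint_torque': array([  2.5618, -48.1915,   5.4818, -24.071 ,   0.2433,  -0.1136,
         0.2093]), 'eef_pos': array([0.5715, 0.0339, 0.1607]), 'tool_rot': array([-3.000e-04,  1.622e-01,  9.867e-01, -8.000e-04]), 'contact_force': array([-1.2171,  0.7142,  0.0374]), 'torque': array([ 0.0667,  0.0666, -0.0201]), 'gripper_width': np.float64(0.4021)}
```

View pics/s3.png

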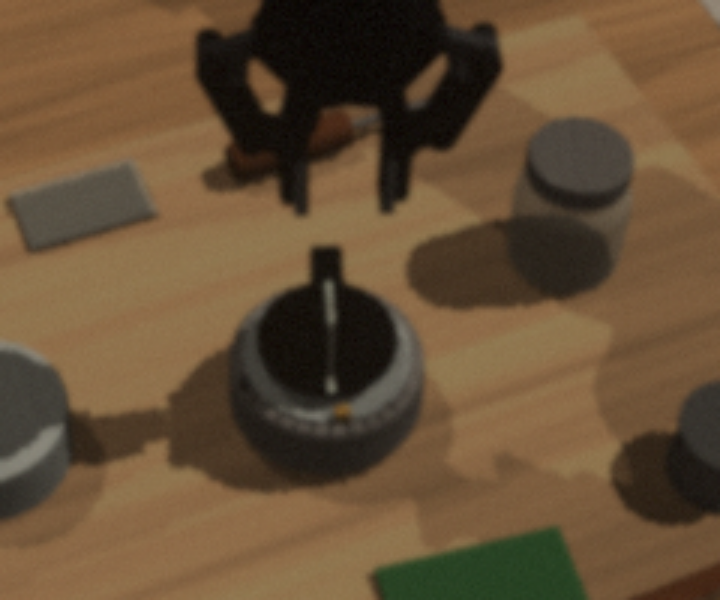

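View pics/t3.png

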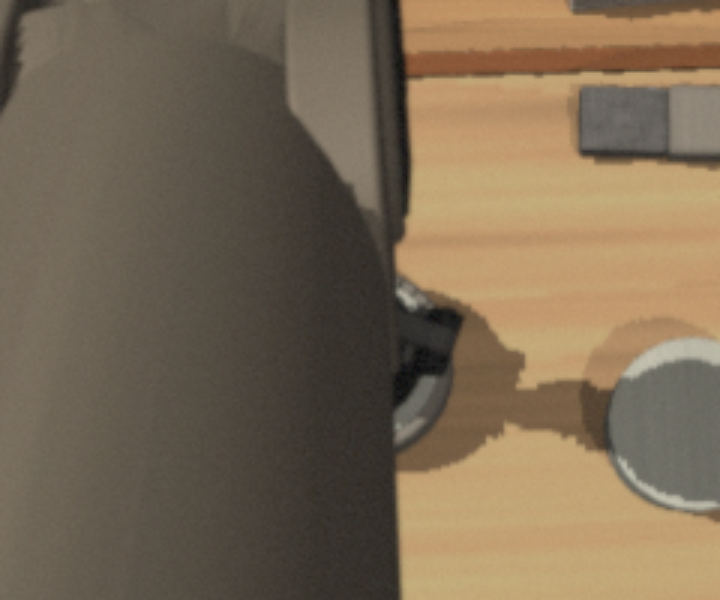

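Emit:
step_arm:
  increments:
    - [0, 0, 0, 0, 0, 0, 0.2]
    - [0, 0, 0, 0, 0, 0, 0.2]
    - [0, 0, 0, 0, 0, 0, 0.2]
    - [0, 0, -0.015, 0, 0, 0, 0.2]
    - [0, 0, -0.03, 0, 0, 0, 0.2]
    - [0, 0, -0.04, 0, 0, 0, 0.2]
    - [0, 0, -0.04, 0, 0, 0, 0.2]
    - [0, 0, -0.04, 0, 0, 0, 0.2]
    - [0, 0, -0.04, 0, 0, 0, 0.2]

```text
t: 3.75
eef_pos: [0.5716, 0.0374, 0.1219]
tool_rot: [0.0, 0.159, 0.987, 0.0]
contact_force: [0.7, -0.5, -0.3]
gripper_width: 0.403
```

```bash
python3 - <<'E'
from ov import *
o=bot.get_obs(); print({k:np.round(o[k],4) for k in ("eef_pos","tool_rot","contact_force")})
s=bot.read_camera("scene")
cv2.imwrite("pics/s4.png",cv2.resize(s["color"][170:310,240:420,::-1],None,fx=4,fy=4,interpolation=3))
print((proj(s,o["eef_pos"])-[240,170])*4)
E
```

```text
{'eef_pos': array([0.5716, 0.0374, 0.1219]), 'tool_rot': array([4.000e-04, 1.593e-01, 9.872e-01, 1.000e-04]), 'contact_force': array([ 0.6965, -0.5384, -0.2882])}
[[379.44742196 172.03450545]]
```

View pics/s4.png

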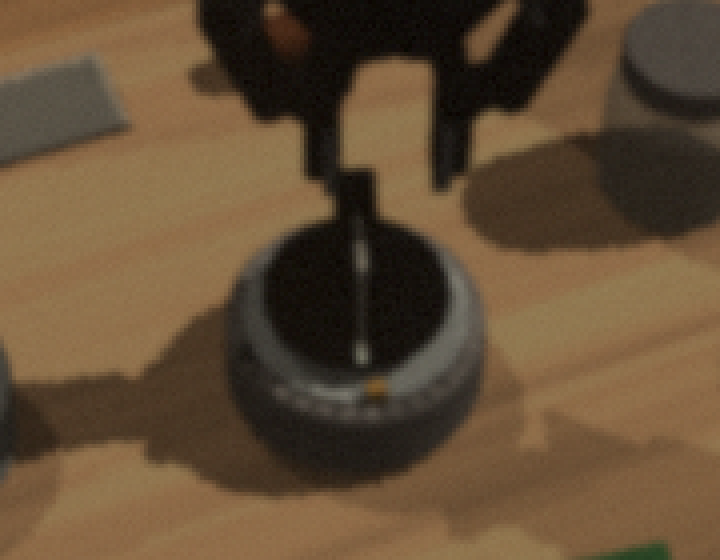

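Emit:
step_arm:
  increments:
    - [0.005, -0.013, 0, 0, 0, 0, 0.2]
    - [0.005, -0.013, 0, 0, 0, 0, 0.2]
    - [0.005, -0.013, 0, 0, 0, 0, 0.2]
    - [0.005, -0.013, 0, 0, 0, 0, 0.2]

```text
t: 4.13
eef_pos: [0.5763, 0.0246, 0.1217]
tool_rot: [0.0, 0.16, 0.987, 0.0]
contact_force: [-0.5, 0.8, -0.3]
gripper_width: 0.405
```

```bash
python3 - <<'E'
from ov import *
o=bot.get_obs(); print({k:np.round(o[k],4) for k in ("eef_pos","tool_rot","contact_force")})
s=bot.read_camera("scene")
cv2.imwrite("pics/s5.png",cv2.convertScaleAbs(cv2.resize(s["color"][190:290,270:390,::-1],None,fx=6,fy=6,interpolation=3),alpha=1.8))
print((proj(s,[o["eef_pos"],[.577,.025,.105]])-[270,190])*6)
E
```

```text
{'eef_pos': array([0.5763, 0.0246, 0.1217]), 'tool_rot': array([2.000e-04, 1.595e-01, 9.872e-01, 2.000e-04]), 'contact_force': array([-0.5467,  0.798 , -0.2851])}
[[348.30192076 166.17280916]
 [349.77994544 210.82049485]]
```

View pics/s5.png

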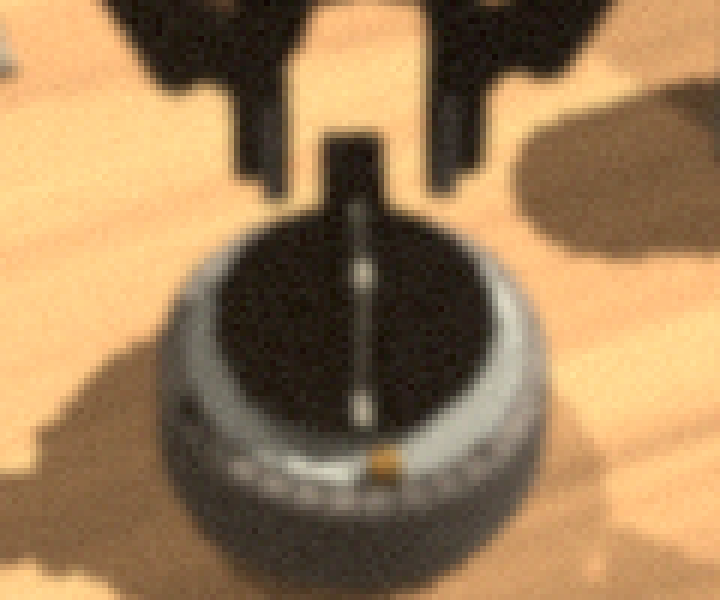

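Emit:
step_arm:
  increments:
    - [0, 0, -0.01, 0, 0, 0, 0.2]
    - [0, 0, -0.02, 0, 0, 0, 0.2]
    - [0, 0, -0.03, 0, 0, 0, 0.2]
    - [0, 0, -0.04, 0, 0, 0, 0.2]
    - [0, 0, -0.042, 0, 0, 0, 0.2]
    - [0, 0, -0.042, 0, 0, 0, 0.2]
    - [0, 0, -0.042, 0, 0, 0, 0.2]

```text
t: 4.77
eef_pos: [0.5761, 0.0242, 0.079]
tool_rot: [-0.0, 0.16, 0.987, -0.0]
contact_force: [1.2, -0.1, -0.8]
gripper_width: 0.403
```

```bash
python3 - <<'E'
from ov import *
o=bot.get_obs(); print({k:np.round(o[k],4) for k in ("eef_pos","tool_rot","contact_force","torque")})
s=bot.read_camera("scene")
cv2.imwrite("pics/s6.png",cv2.convertScaleAbs(cv2.resize(s["color"][190:290,270:390,::-1],None,fx=6,fy=6,interpolation=3),alpha=1.8))
E
```

```text
{'eef_pos': array([0.5761, 0.0242, 0.079 ]), 'tool_rot': array([-3.000e-04,  1.595e-01,  9.872e-01, -1.000e-04]), 'contact_force': array([ 1.2194, -0.0895, -0.7998]), 'torque': array([-0.0054,  0.0003, -0.001 ])}
```

View pics/s6.png

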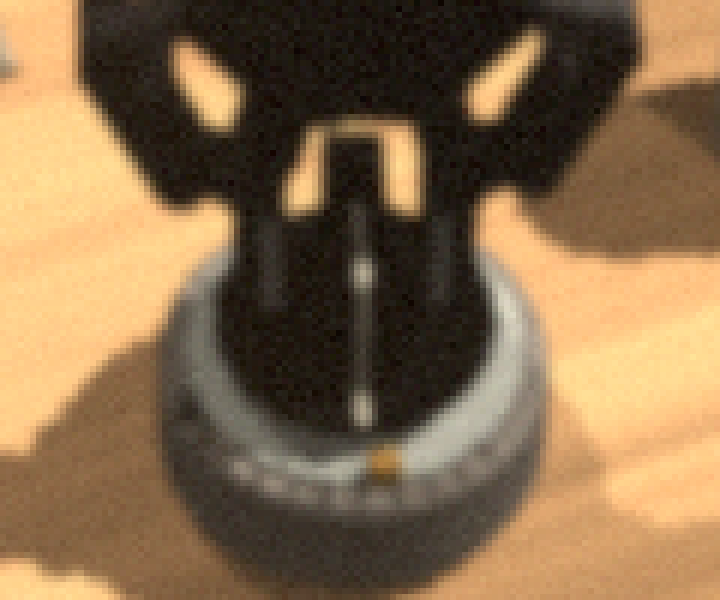

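Emit:
step_arm:
  increments:
    - [0, 0, 0, 0, 0, 0, 1]
    - [0, 0, 0, 0, 0, 0, 1]
    - [0, 0, 0, 0, 0, 0, 1]
    - [0, 0, 0, 0, 0, 0, 1]
    - [0, 0, 0, 0, 0, 0, 1]
  force: 50

```text
t: 5.23
eef_pos: [0.5766, 0.0243, 0.0797]
tool_rot: [0.0, 0.159, 0.987, 0.0]
contact_force: [1.3, 0.0, 0.4]
gripper_width: 0.178
```

```bash
python3 - <<'E'
from ov import *
o=bot.get_obs(); print({k:np.round(o[k],4) for k in ("eef_pos","tool_rot","contact_force","torque","gripper_width")})
E
```

```text
{'eef_pos': array([0.5766, 0.0243, 0.0797]), 'tool_rot': array([5.000e-04, 1.595e-01, 9.872e-01, 2.000e-04]), 'contact_force': array([1.2957, 0.0025, 0.4333]), 'torque': array([ 0.0105, -0.1185, -0.0269]), 'gripper_width': np.float64(0.1784)}
```

Emit:
step_arm:
  increments:
    - [0, 0, -0.001, 0, 0, 0, 1]
    - [0, 0, -0.002, 0, 0, 0, 1]
    - [0, 0, -0.002, 0, 0, 0, 1]

```text
t: 5.48
eef_pos: [0.5765, 0.0243, 0.0773]
tool_rot: [0.0, 0.159, 0.987, 0.0]
contact_force: [1.5, 0.2, -0.9]
gripper_width: 0.178
```

Emit:
step_arm:
  increments:
    - [0, 0, -0.001, 0, 0, 0, 1]
    - [0, 0, -0.001, 0, 0, 0, 1]
    - [0, 0, -0.001, 0, 0, 0, 1]

```text
t: 5.73
eef_pos: [0.5765, 0.0243, 0.0763]
tool_rot: [0.0, 0.159, 0.987, 0.0]
contact_force: [2.6, -0.0, -1.1]
gripper_width: 0.183
```

Emit:
step_arm:
  increments:
    - [0, 0, -0.001, 0, 0, 0, 1]
    - [0, 0, -0.002, 0, 0, 0, 1]
    - [0, 0, -0.002, 0, 0, 0, 1]

```text
t: 5.98
eef_pos: [0.5765, 0.0243, 0.0743]
tool_rot: [0.0, 0.159, 0.987, 0.0]
contact_force: [3.0, 1.0, -0.3]
gripper_width: 0.176
```

Emit:
step_arm:
  increments:
    - [0, 0, -0.001, 0, 0, 0, 1]
    - [0, 0, -0.001, 0, 0, 0, 1]
    - [0, 0, -0.001, 0, 0, 0, 1]

```text
t: 6.23
eef_pos: [0.5762, 0.0243, 0.0733]
tool_rot: [0.0, 0.159, 0.987, 0.0]
contact_force: [2.5, 0.8, -1.5]
gripper_width: 0.178
```

Emit:
step_arm:
  increments:
    - [0, 0, -0.001, 0, 0, 0, 1]
    - [0, 0, -0.001, 0, 0, 0, 1]
    - [0, 0, -0.001, 0, 0, 0, 1]

```text
t: 6.48
eef_pos: [0.5761, 0.0243, 0.0722]
tool_rot: [-0.0, 0.159, 0.987, -0.0]
contact_force: [2.7, 1.3, -0.2]
gripper_width: 0.184
```

Emit:
step_arm:
  increments:
    - [0, 0, -0.001, 0, 0, 0, 1]
    - [0, 0, -0.001, 0, 0, 0, 1]
    - [0, 0, -0.001, 0, 0, 0, 1]

```text
t: 6.73
eef_pos: [0.5762, 0.0242, 0.0719]
tool_rot: [-0.0, 0.16, 0.987, 0.0]
contact_force: [-0.1, 0.6, 7.4]
gripper_width: 0.18
```

Emit:
step_arm:
  increments:
    - [0, 0, -0.001, 0, 0, 0, 1]
    - [0, 0, -0.001, 0, 0, 0, 1]
    - [0, 0, -0.001, 0, 0, 0, 1]

```text
t: 6.98
eef_pos: [0.5763, 0.0243, 0.0718]
tool_rot: [0.0, 0.16, 0.987, 0.0]
contact_force: [-2.9, 0.1, 15.6]
gripper_width: 0.177
```

Emit:
step_arm:
  increments:
    - [0, 0, -0.0004, 0, 0, 0, 1]
    - [0, 0, -0.0004, 0, 0, -1, 1]
    - [0, 0, -0.0004, 0, 0, -2.5, 1]
    - [0, 0, -0.0004, 0, 0, -4, 1]
    - [0, 0, -0.0004, 0, 0, -5, 1]
    - [0, 0, -0.0004, 0, 0, -6, 1]

```text
t: 7.48
eef_pos: [0.5764, 0.0245, 0.0718]
tool_rot: [0.0, 0.211, 0.977, 0.0]
contact_force: [-3.5, 0.4, 17.8]
gripper_width: 0.183
```

```bash
cat > st.py <<'E'
from h import *
np.set_printoptions(precision=4,suppress=True)
o=bot.get_obs(); q=o["tool_rot"]
print("t",o["t"],o["eef_pos"],"F",o["contact_force"],"M",o["torque"],"yheading",np.degrees(2*np.arctan2(q[2],q[1]))-90,"q7",o["q"][6],o["gripper_width"])
E
python3 st.py
```

```text
t 7.4833 [0.5764 0.0245 0.0718] F [-3.4624  0.4309 17.8151] M [0.1354 0.8251 0.2746] yheading 65.64377920039661 q7 1.1575847650405198 0.182735769363837
```

Emit:
step_arm:
  increments:
    - [0, 0, 0, 0, 0, -1.5, 1]
    - [0, 0, 0, 0, 0, -3, 1]
    - [0, 0, 0, 0, 0, -4.5, 1]
    - [0, 0, 0, 0, 0, -6, 1]
    - [0, 0, 0, 0, 0, -7.5, 1]
    - [0, 0, 0, 0, 0, -9, 1]

```text
t: 7.98
eef_pos: [0.5765, 0.0248, 0.0718]
tool_rot: [0.0, 0.287, 0.958, 0.001]
contact_force: [-2.7, 2.2, 17.6]
gripper_width: 0.18
```

```bash
python3 st.py; python3 - <<'E'
from ov import *
s=bot.read_camera("scene")
cv2.imwrite("pics/s7.png",cv2.convertScaleAbs(cv2.resize(s["color"][190:290,270:390,::-1],None,fx=6,fy=6,interpolation=3),alpha=1.8))
E
```

```text
t 7.9833 [0.5765 0.0248 0.0718] F [-2.6877  2.2118 17.5562] M [0.2329 0.7491 0.2685] yheading 56.63164399191845 q7 1.0301307179938919 0.18041739789421435
```

View pics/s7.png

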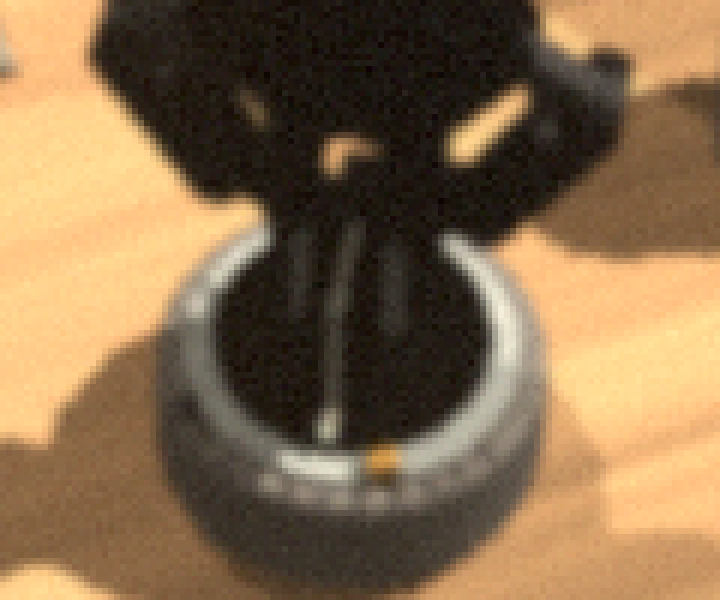

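Emit:
step_arm:
  increments:
    - [0, 0, 0, 0, 0, -1.5, 1]
    - [0, 0, 0, 0, 0, -3.5, 1]
    - [0, 0, 0, 0, 0, -5.5, 1]
    - [0, 0, 0, 0, 0, -7.5, 1]
    - [0, 0, 0, 0, 0, -9.5, 1]
    - [0, 0, 0, 0, 0, -11.5, 1]
    - [0, 0, 0, 0, 0, -13.5, 1]
    - [0, 0, 0, 0, 0, -15.5, 1]

```text
t: 8.7
eef_pos: [0.5769, 0.0253, 0.0718]
tool_rot: [0.0, 0.414, 0.91, 0.001]
contact_force: [-1.9, 3.4, 16.3]
gripper_width: 0.183
```

```bash
python3 st.py
```

```text
t 8.7 [0.5769 0.0253 0.0718] F [-1.8604  3.3718 16.3315] M [0.4842 0.4904 0.2333] yheading 41.12738951743947 q7 0.8117570992215356 0.18277416117201525
```

Force has drooped a bit; add 0.2 mm and continue.

Emit:
step_arm:
  increments:
    - [0, 0, -0.0003, 0, 0, -1.5, 1]
    - [0, 0, -0.0003, 0, 0, -3.5, 1]
    - [0, 0, -0.0003, 0, 0, -5.5, 1]
    - [0, 0, -0.0003, 0, 0, -7.5, 1]
    - [0, 0, -0.0003, 0, 0, -9.5, 1]
    - [0, 0, -0.0003, 0, 0, -11.5, 1]
    - [0, 0, -0.0003, 0, 0, -13.5, 1]
    - [0, 0, -0.0003, 0, 0, -15.5, 1]

```text
t: 9.37
eef_pos: [0.5774, 0.0256, 0.0718]
tool_rot: [0.0, 0.533, 0.846, 0.002]
contact_force: [-1.0, 4.1, 18.8]
gripper_width: 0.18
```

```bash
python3 st.py; python3 - <<'E'
from ov import *
s=bot.read_camera("scene")
cv2.imwrite("pics/s8.png",cv2.convertScaleAbs(cv2.resize(s["color"][190:290,270:390,::-1],None,fx=6,fy=6,interpolation=3),alpha=1.8))
E
```

```text
t 9.3667 [0.5774 0.0256 0.0718] F [-0.9855  4.056  18.8391] M [0.7249 0.422  0.2966] yheading 25.635189993589577 q7 0.5952946616694849 0.17971658249163075
```

View pics/s8.png

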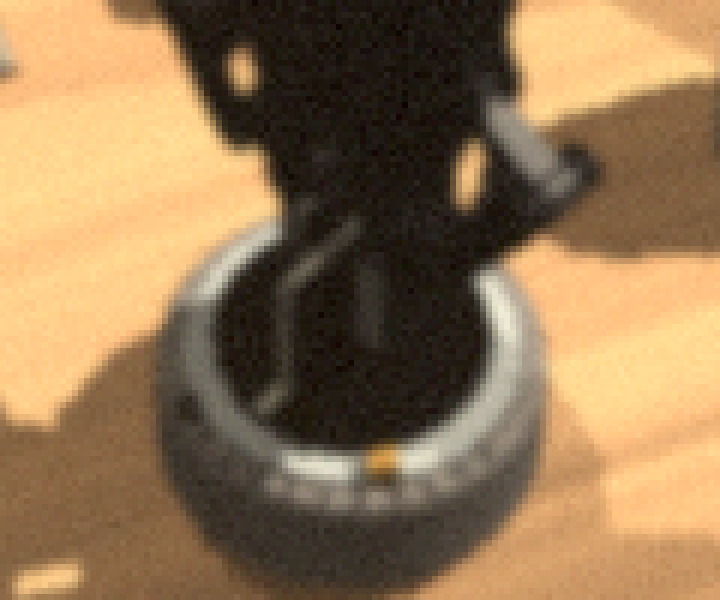

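Emit:
step_arm:
  increments:
    - [0, 0, 0, 0, 0, -1.5, 1]
    - [0, 0, 0, 0, 0, -3.5, 1]
    - [0, 0, 0, 0, 0, -5.5, 1]
    - [0, 0, 0, 0, 0, -7.5, 1]
    - [0, 0, 0, 0, 0, -9.5, 1]
    - [0, 0, 0, 0, 0, -11, 1]
    - [0, 0, 0, 0, 0, -12, 1]

```text
t: 10.0
eef_pos: [0.5778, 0.0258, 0.0718]
tool_rot: [0.0, 0.618, 0.786, 0.002]
contact_force: [-0.1, 3.7, 17.8]
gripper_width: 0.183
```

```bash
python3 st.py
```

```text
t 10.0 [0.5778 0.0258 0.0718] F [-0.0854  3.6904 17.7779] M [0.784  0.2077 0.3317] yheading 13.665552642727008 q7 0.42868055428192975 0.18315891998737513
```

Emit:
step_arm:
  increments:
    - [0, 0, -0.0002, 0, 0, -1, 1]
    - [0, 0, -0.0002, 0, 0, -2, 1]
    - [0, 0, -0.0002, 0, 0, -3, 1]

```text
t: 10.25
eef_pos: [0.5779, 0.0258, 0.0718]
tool_rot: [0.0, 0.638, 0.77, 0.002]
contact_force: [-0.8, 3.7, 20.4]
gripper_width: 0.178
```

```bash
python3 st.py
```

```text
t 10.25 [0.5779 0.0258 0.0718] F [-0.8257  3.7378 20.4349] M [0.828  0.3307 0.3204] yheading 10.690694352763728 q7 0.38760760442577347 0.177934787480168
```

Emit:
step_arm:
  increments:
    - [0, 0, 0, 0, 0, -1, 1]
    - [0, 0, 0, 0, 0, -1.5, 1]

```text
t: 10.42
eef_pos: [0.578, 0.0258, 0.0718]
tool_rot: [0.0, 0.648, 0.761, 0.002]
contact_force: [0.0, 4.2, 19.6]
gripper_width: 0.178
```

```bash
python3 st.py; python3 - <<'E'
from ov import *
s=bot.read_camera("scene")
cv2.imwrite("pics/s9.png",cv2.convertScaleAbs(cv2.resize(s["color"][190:290,270:390,::-1],None,fx=6,fy=6,interpolation=3),alpha=1.8))
E
```

```text
t 10.4167 [0.578  0.0258 0.0718] F [ 0.0113  4.2312 19.6224] M [0.8372 0.2338 0.2783] yheading 9.190011051515256 q7 0.3668066598260134 0.17823279566117733
```

View pics/s9.png

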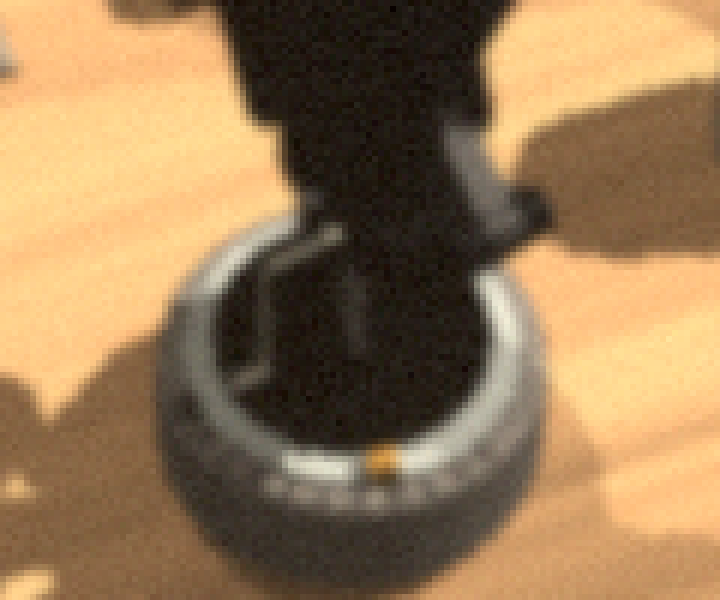

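Emit:
step_arm:
  increments:
    - [0, 0, 0, 0, 0, -0.7, 1]
    - [0, 0, 0, 0, 0, -1.5, 1]

```text
t: 10.63
eef_pos: [0.578, 0.0258, 0.0718]
tool_rot: [0.0, 0.658, 0.753, 0.002]
contact_force: [-1.1, 3.6, 18.9]
gripper_width: 0.178
```

```bash
python3 st.py;  python3 - <<'E'
from ov import *
s=bot.read_camera("scene")
ds=np.array([.6,-.1]);c=np.array([.5773,.025])
for nm,px,z in (("stud",(301.3,257.5),.055),("stud",(301.3,257.5),.058),("tab",(333.7,266.5),.063)):
    P=onz(s,np.array(px)-ds,z)[:2]-c; print(nm,P,np.hypot(*P),np.degrees(np.arctan2(P[1],P[0])))
E
```

```text
t 10.6333 [0.578  0.0258 0.0718] F [-1.0911  3.5725 18.8634] M [0.8274 0.225  0.2982] yheading 7.710532143313486 q7 0.3463383202761299 0.17835329844771383
stud [ 0.0069598  -0.04822488] 0.048724508063159234 -81.78779276241083
stud [ 0.00903919 -0.04890098] 0.04972939864190587 -79.52726872224787
tab [ 0.04605559 -0.00996562] 0.04712145335082585 -12.209562525304397
```

Emit:
step_arm:
  increments:
    - [0, 0, 0, 0, 0, -0.7, 1]
    - [0, 0, 0, 0, 0, -1.5, 1]

```text
t: 10.85
eef_pos: [0.5781, 0.0259, 0.0718]
tool_rot: [0.0, 0.668, 0.744, 0.002]
contact_force: [-0.7, 3.9, 17.9]
gripper_width: 0.18
```

```bash
python3 st.py
```

```text
t 10.85 [0.5781 0.0259 0.0718] F [-0.6917  3.9157 17.9316] M [0.8452 0.1246 0.2823] yheading 6.212032617903475 q7 0.3255269475096822 0.18006442215917481
```

Emit:
step_arm:
  increments:
    - [0, 0, -0.0002, 0, 0, -0.7, 1]
    - [0, 0, -0.0002, 0, 0, -1.5, 1]

```text
t: 11.02
eef_pos: [0.5782, 0.0258, 0.0718]
tool_rot: [0.0, 0.677, 0.736, 0.002]
contact_force: [-0.5, 4.2, 21.3]
gripper_width: 0.181
```

```bash
python3 st.py
```

```text
t 11.0167 [0.5782 0.0258 0.0718] F [-0.4937  4.199  21.3149] M [0.8113 0.2803 0.2477] yheading 4.702740524175738 q7 0.30493388810576705 0.18137562824239134
```

Emit:
step_arm:
  increments:
    - [0, 0, 0, 0, 0, -0.5, 1]
    - [0, 0, 0, 0, 0, -1, 1]

```text
t: 11.18
eef_pos: [0.5783, 0.0258, 0.0718]
tool_rot: [0.0, 0.684, 0.73, 0.002]
contact_force: [-0.1, 4.1, 20.7]
gripper_width: 0.181
```

```bash
python3 st.py; python3 - <<'E'
from ov import *
s=bot.read_camera("scene")
cv2.imwrite("pics/s10.png",cv2.convertScaleAbs(cv2.resize(s["color"][190:290,270:390,::-1],None,fx=6,fy=6,interpolation=3),alpha=1.8))
E
```

```text
t 11.1833 [0.5783 0.0258 0.0718] F [-0.1478  4.0705 20.7262] M [0.706  0.29   0.4384] yheading 3.7341653026057458 q7 0.29141819826204257 0.1813609569079406
```

View pics/s10.png

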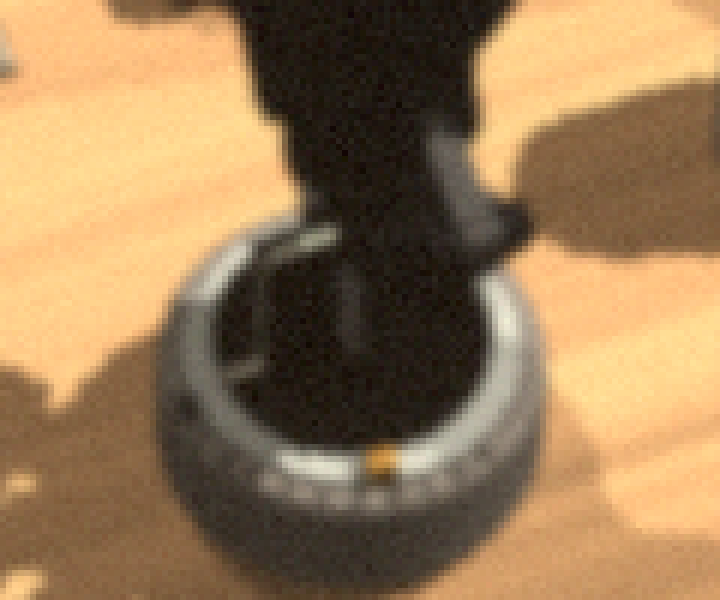

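Emit:
step_arm:
  increments:
    - [0, 0, 0, 0, 0, -0.6, 1]
    - [0, 0, 0, 0, 0, -0.6, 1]

```text
t: 11.4
eef_pos: [0.5783, 0.0257, 0.0718]
tool_rot: [0.0, 0.687, 0.726, 0.002]
contact_force: [-0.3, 3.8, 20.3]
gripper_width: 0.176
```

```bash
python3 st.py
```

```text
t 11.4 [0.5783 0.0257 0.0718] F [-0.2652  3.7789 20.3062] M [0.7556 0.2846 0.4287] yheading 3.1368476815321884 q7 0.28311623057199803 0.17647772416930108
```

```bash
 python3 - <<'E'
from ov import *
s=bot.read_camera("scene")
cv2.imwrite("pics/s11.png",cv2.convertScaleAbs(cv2.resize(s["color"][190:290,270:390,::-1],None,fx=6,fy=6,interpolation=3),alpha=1.8))
c=np.array([.5773,.025])
for h in (-80,-83,-86):
    a=np.radians(h); d=np.array([np.cos(a),np.sin(a)])
    P=[np.r_[c+r*d,z] for r,z in ((.026,.063),(.037,.063),(.0475,.055),(.026,.105),(0,.105))]
    print(h,np.round(((proj(s,P)+[.6,-.1]-[270,190]+.5)*6-.5)).tolist())
for h in (-8,-10,-12,-14):
    a=np.radians(h); d=np.array([np.cos(a),np.sin(a)])
    print(h,np.round(((proj(s,np.r_[c+.042*d,.063])+[.6,-.1]-[270,190]+.5)*6-.5)).tolist())
E
```

```text
-80 [[268.0, 357.0], [232.0, 374.0], [197.0, 410.0], [267.0, 255.0], [356.0, 214.0]]
-83 [[266.0, 353.0], [228.0, 369.0], [193.0, 403.0], [265.0, 251.0], [356.0, 214.0]]
-86 [[264.0, 349.0], [225.0, 364.0], [189.0, 396.0], [262.0, 248.0], [356.0, 214.0]]
-8 [[393.0, 443.0]]
-10 [[387.0, 444.0]]
-12 [[382.0, 445.0]]
-14 [[376.0, 446.0]]
```

View pics/s11.png

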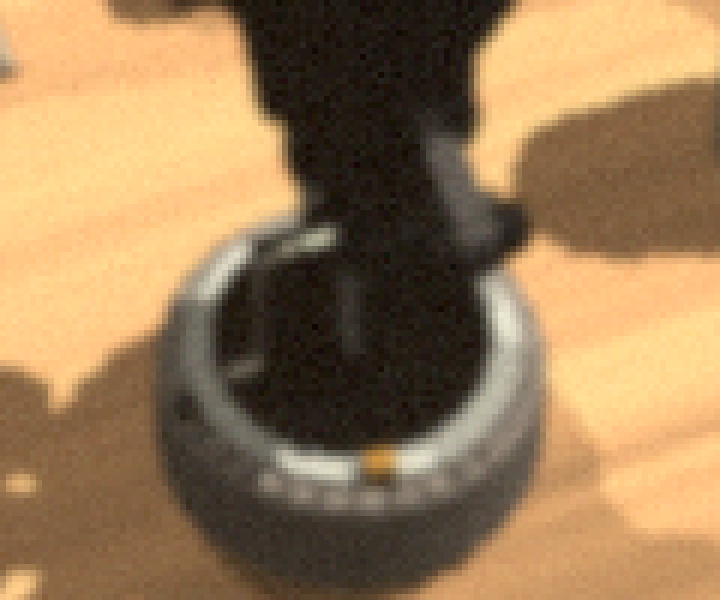

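Emit:
step_arm:
  increments:
    - [0, 0, 0, 0, 0, 1, 1]
    - [0, 0, 0, 0, 0, 2.5, 1]
    - [0, 0, 0, 0, 0, 4, 1]
    - [0, 0, 0, 0, 0, 6, 1]
    - [0, 0, 0, 0, 0, 8, 1]
    - [0, 0, 0, 0, 0, 10, 1]
    - [0, 0, 0, 0, 0, 12, 1]
    - [0, 0, 0, 0, 0, 14, 1]

```text
t: 12.12
eef_pos: [0.5778, 0.0255, 0.0718]
tool_rot: [0.0, 0.594, 0.804, 0.002]
contact_force: [-1.6, 3.7, 21.4]
gripper_width: 0.183
```

```bash
python3 st.py
```

```text
t 12.1167 [0.5778 0.0255 0.0718] F [-1.5993  3.6822 21.4208] M [ 0.7888  0.5083 -0.2811] yheading 17.112930744478177 q7 0.477615952787924 0.18257633372414342
```

Emit:
step_arm:
  increments:
    - [0, 0, 0, 0, 0, 1.5, 1]
    - [0, 0, 0, 0, 0, 3.5, 1]
    - [0, 0, 0.0001, 0, 0, 5.5, 1]
    - [0, 0, 0.0001, 0, 0, 7.5, 1]
    - [0, 0, 0.0001, 0, 0, 9.5, 1]
    - [0, 0, 0.0002, 0, 0, 11.5, 1]
    - [0, 0, 0.0002, 0, 0, 13.5, 1]
    - [0, 0, 0.0002, 0, 0, 15.5, 1]
    - [0, 0, 0.0002, 0, 0, 17.5, 1]

```text
t: 12.87
eef_pos: [0.5772, 0.0252, 0.0717]
tool_rot: [0.0, 0.465, 0.885, 0.002]
contact_force: [-2.7, 3.9, 19.9]
gripper_width: 0.177
```

```bash
python3 st.py
```

```text
t 12.8667 [0.5772 0.0252 0.0717] F [-2.7174  3.8777 19.9365] M [ 0.5573  0.8022 -0.3094] yheading 34.60716545157504 q7 0.7212798825360832 0.17696058342566795
```

Emit:
step_arm:
  increments:
    - [0, 0, 0, 0, 0, 1.5, 1]
    - [0, 0, 0, 0, 0, 3.5, 1]
    - [0, 0, 0, 0, 0, 5.5, 1]
    - [0, 0, 0, 0, 0, 7.5, 1]
    - [0, 0, 0, 0, 0, 9.5, 1]
    - [0, 0, 0, 0, 0, 11.5, 1]
    - [0, 0, 0, 0, 0, 13.5, 1]
    - [0, 0, 0, 0, 0, 15.5, 1]
    - [0, 0, 0, 0, 0, 17.5, 1]

```text
t: 13.62
eef_pos: [0.5767, 0.0248, 0.0718]
tool_rot: [0.0, 0.325, 0.946, 0.001]
contact_force: [-3.8, 2.3, 22.4]
gripper_width: 0.177
```

```bash
python3 st.py
```

```text
t 13.6167 [0.5767 0.0248 0.0718] F [-3.7813  2.3361 22.3582] M [ 0.3049  1.055  -0.2927] yheading 52.0866185661699 q7 0.9666588449847056 0.17724588766931026
```

Lift 0.3 mm to ease the force, and turn on 14°.

Emit:
step_arm:
  increments:
    - [0, 0, 0.0003, 0, 0, 1.5, 1]
    - [0, 0, 0.0003, 0, 0, 3.5, 1]
    - [0, 0, 0.0003, 0, 0, 5.5, 1]
    - [0, 0, 0.0003, 0, 0, 7.5, 1]
    - [0, 0, 0.0003, 0, 0, 9.5, 1]
    - [0, 0, 0.0003, 0, 0, 11.5, 1]
    - [0, 0, 0.0003, 0, 0, 13, 1]
    - [0, 0, 0.0003, 0, 0, 14, 1]

```text
t: 14.28
eef_pos: [0.5764, 0.0242, 0.0718]
tool_rot: [0.0, 0.208, 0.978, 0.001]
contact_force: [-3.2, 0.9, 19.3]
gripper_width: 0.183
```

```bash
python3 st.py; python3 - <<'E'
from ov import *
s=bot.read_camera("scene")
cv2.imwrite("pics/s12.png",cv2.convertScaleAbs(cv2.resize(s["color"][190:290,270:390,::-1],None,fx=6,fy=6,interpolation=3),alpha=1.8))
c=np.array([.5773,.025])
for h in (-8,-12,-16,-20,-24):
    a=np.radians(h); d=np.array([np.cos(a),np.sin(a)])
    P=[np.r_[c+r*d,z] for r,z in ((.026,.063),(.037,.063),(.042,.063))]
    print(h,np.round(((proj(s,P)+[.6,-.1]-[270,190]+.5)*6-.5)).tolist())
E
```

```text
t 14.2833 [0.5764 0.0242 0.0718] F [-3.2104  0.8578 19.2688] M [ 0.1022  0.9418 -0.3585] yheading 66.04783508908693 q7 1.1637698074634741 0.1826204225394426
-8 [[378.0, 394.0], [388.0, 428.0], [393.0, 443.0]]
-12 [[371.0, 395.0], [378.0, 429.0], [382.0, 445.0]]
-16 [[364.0, 396.0], [368.0, 430.0], [370.0, 446.0]]
-20 [[357.0, 396.0], [358.0, 431.0], [359.0, 447.0]]
-24 [[350.0, 396.0], [348.0, 431.0], [347.0, 447.0]]
```

View pics/s12.png

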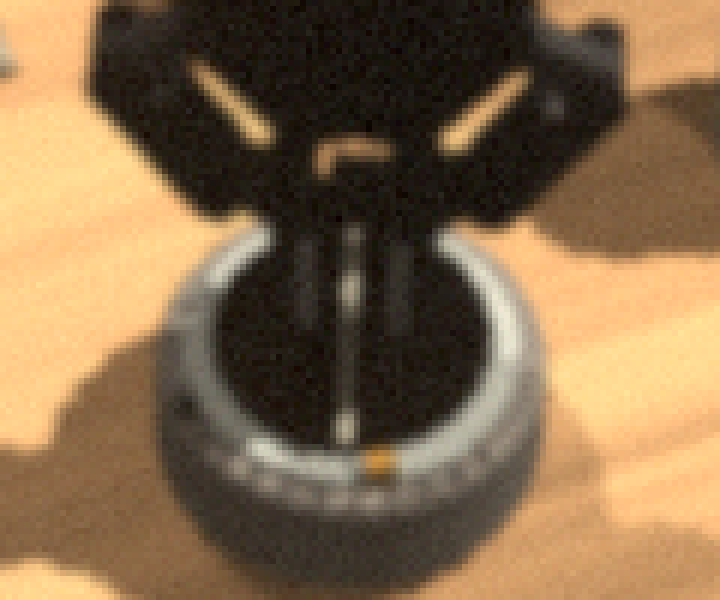

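Emit:
step_arm:
  increments:
    - [0, 0, 0, 0, 0, 1.5, 1]
    - [0, 0, 0, 0, 0, 3.5, 1]
    - [0, 0, 0, 0, 0, 5.5, 1]
    - [0, 0, 0.0001, 0, 0, 7.5, 1]
    - [0, 0, 0.0001, 0, 0, 9.5, 1]
    - [0, 0, 0.0001, 0, 0, 11, 1]
    - [0, 0, 0.0001, 0, 0, 12, 1]
    - [0, 0, 0.0001, 0, 0, 12, 1]

```text
t: 15.0
eef_pos: [0.5763, 0.0238, 0.0718]
tool_rot: [0.0, 0.104, 0.995, 0.0]
contact_force: [-4.5, 0.3, 19.6]
gripper_width: 0.174
```

```bash
python3 st.py; python3 - <<'E'
from ov import *
s=bot.read_camera("scene")
cv2.imwrite("pics/s13.png",cv2.convertScaleAbs(cv2.resize(s["color"][190:290,270:390,::-1],None,fx=6,fy=6,interpolation=3),alpha=1.8))
c=np.array([.5773,.025])
for h in (-8,-10,-12,-14,-16):
    a=np.radians(h); d=np.array([np.cos(a),np.sin(a)])
    P=[np.r_[c+r*d,z] for r,z in ((.026,.063),(.037,.063),(.042,.063),(.045,.063),(.045,.054))]
    print(h,np.round(((proj(s,P)+[.6,-.1]-[270,190]+.5)*6-.5)).tolist())
E
```

```text
t 15.0 [0.5763 0.0238 0.0718] F [-4.5428  0.3118 19.5767] M [-0.0623  0.9457 -0.2679] yheading 78.012710491993 q7 1.3336359161745315 0.17412054506718436
-8 [[378.0, 394.0], [388.0, 428.0], [393.0, 443.0], [396.0, 453.0], [395.0, 473.0]]
-10 [[374.0, 394.0], [383.0, 429.0], [387.0, 444.0], [390.0, 454.0], [389.0, 474.0]]
-12 [[371.0, 395.0], [378.0, 429.0], [382.0, 445.0], [384.0, 455.0], [383.0, 475.0]]
-14 [[367.0, 395.0], [373.0, 430.0], [376.0, 446.0], [378.0, 455.0], [377.0, 476.0]]
-16 [[364.0, 396.0], [368.0, 430.0], [370.0, 446.0], [372.0, 456.0], [371.0, 476.0]]
```

View pics/s13.png

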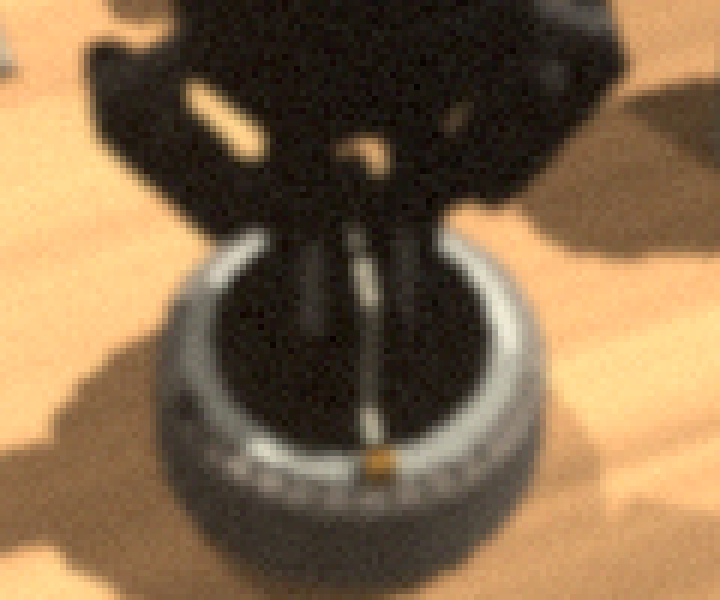

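Emit:
step_arm:
  increments:
    - [0, 0, 0, 0, 0, -0.4, 1]
    - [0, 0, 0, 0, 0, -0.7, 1]
    - [0, 0, 0, 0, 0, -0.7, 1]

```text
t: 15.3
eef_pos: [0.5763, 0.0238, 0.0718]
tool_rot: [0.0, 0.111, 0.994, 0.0]
contact_force: [-3.7, -0.3, 19.2]
gripper_width: 0.176
```

```bash
python3 st.py
```

```text
t 15.3 [0.5763 0.0238 0.0718] F [-3.6832 -0.328  19.2119] M [-0.1537  0.96    0.0625] yheading 77.2992565121032 q7 1.3231433030051942 0.1758029209213814
```

Emit:
step_arm:
  increments:
    - [0, 0, 0.0008, 0, 0, 0, 1]
    - [0, 0, 0.0014, 0, 0, 0, 1]
    - [0, 0, 0.0014, 0, 0, 0, 0.2]
    - [0, 0, 0.0014, 0, 0, 0, 0.2]
    - [0, 0, 0.0014, 0, 0, 0, 0.2]
    - [0, 0, 0.0014, 0, 0, 0, 0.2]
    - [0, 0, 0.0014, 0, 0, 0, 0.2]

```text
t: 15.88
eef_pos: [0.5757, 0.0242, 0.0708]
tool_rot: [-0.001, 0.11, 0.994, -0.0]
contact_force: [0.5, -0.5, 0.0]
gripper_width: 0.398
```

```bash
python3 st.py; python3 - <<'E'
from ov import *
s=bot.read_camera("scene")
cv2.imwrite("pics/s14.png",cv2.convertScaleAbs(cv2.resize(s["color"][190:290,270:390,::-1],None,fx=6,fy=6,interpolation=3),alpha=1.8))
E
```

```text
t 15.8833 [0.5757 0.0242 0.0708] F [ 0.5027 -0.4868  0.0044] M [-0.0016  0.007  -0.0468] yheading 77.34912671860036 q7 1.322927046485925 0.3983694658839532
```

View pics/s14.png

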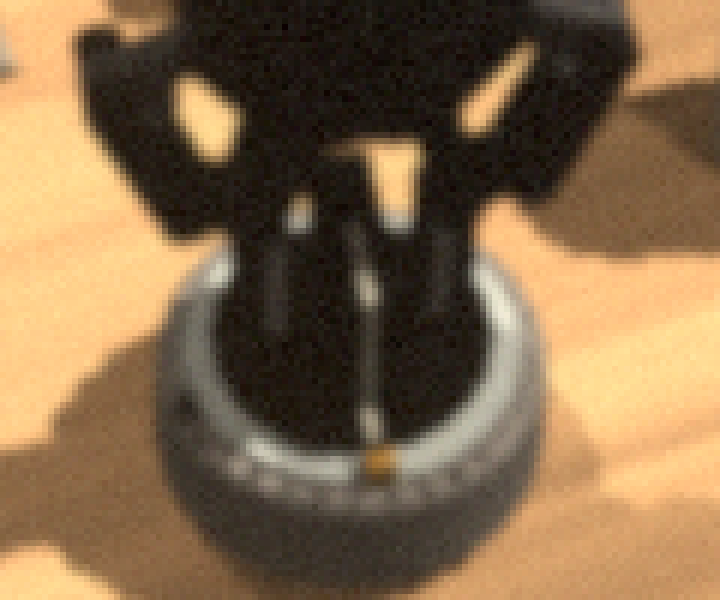

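Released with no load; pointer at (374,440) still in line with the tab (378,462). Lifting straight up and clear, then checking from both cameras.

Emit:
step_arm:
  increments:
    - [0, 0, 0.005, 0, 0, 0, 0.2]
    - [0, 0, 0.015, 0, 0, 0, 0.2]
    - [0, 0, 0.03, 0, 0, 0, 0.2]
    - [0, 0, 0.05, 0, 0, 0, 0.2]
    - [0, 0, 0.07, 0, 0, 0, 0.2]
    - [0, 0, 0.1, 0, 0, 0, 0.2]
    - [0, 0, 0.13, 0, 0, 0, 0.2]
    - [0, 0, 0.15, 0, 0, 0, 0.2]

```text
t: 16.6
eef_pos: [0.5771, 0.0241, 0.2252]
tool_rot: [0.002, 0.11, 0.994, 0.001]
contact_force: [0.9, 0.3, 0.3]
gripper_width: 0.397
```

Emit:
step_arm:
  increments:
    - [-0.01, 0.03, 0, 0, 0, 0, 0.2]
    - [-0.02, 0.07, 0, 0, 0, 0, 0.2]
    - [-0.03, 0.11, 0, 0, 0, 0, 0.2]
    - [-0.04, 0.15, 0, 0, 0, 0, 0.2]
    - [-0.05, 0.19, 0, 0, 0, 0, 0.2]
    - [-0.06, 0.23, 0, 0, 0, 0, 0.2]
    - [-0.07, 0.27, 0, 0, 0, 0, 0.2]
    - [-0.08, 0.3, 0, 0, 0, 0, 0.2]
    - [-0.08, 0.3, 0, 0, 0, 0, 0.2]

```text
t: 17.35
eef_pos: [0.4921, 0.3331, 0.2221]
tool_rot: [-0.001, 0.105, 0.995, 0.002]
contact_force: [0.3, 0.7, 0.9]
gripper_width: 0.399
```

```bash
python3 st.py; python3 - <<'E'
from ov import *
s=bot.read_camera("scene");t=bot.read_camera("top")
A=cv2.resize(s["color"][190:290,270:390,::-1],None,fx=6,fy=5,interpolation=3)
f=lambda r,b:cv2.convertScaleAbs(cv2.resize(r["color"][b[1]:b[3],b[0]:b[2],::-1],None,fx=4,fy=4,interpolation=3),alpha=1.8)
t0=cv2.imread("pics/top0.png")
im=np.hstack([f(s,(280,200,375,300)),f(t,(262,200,357,300))])
cv2.imwrite("pics/fin.png",im); cv2.imwrite("pics/topfin.png",t["color"][:,:,::-1])
t=bot.read_camera("top")
for n in ("bezel_tab","timer_stud","timer","dial_axis"):
  for c in("scene","top"):
    L=bot.place_of(n,c); print(n,c,[np.round(np.array(d["location"])*[640,480],1).tolist() for d in L][:2])
E
```

```text
t 17.35 [0.4921 0.3331 0.2221] F [0.3064 0.6917 0.8685] M [0.1084 0.0257 0.0083] yheading 77.9856020902059 q7 0.6984557883692628 0.39934745693194423
bezel_tab scene [[333.7, 264.9], [303.7, 257.3]]
bezel_tab top [[312.5, 220.9]]
timer_stud scene [[304.1, 256.8]]
timer_stud top [[340.7, 244.4]]
timer scene []
timer top [[311.7, 256.2]]
dial_axis scene [[329.2, 243.1]]
dial_axis top [[311.0, 248.3]]
```

View pics/fin.png

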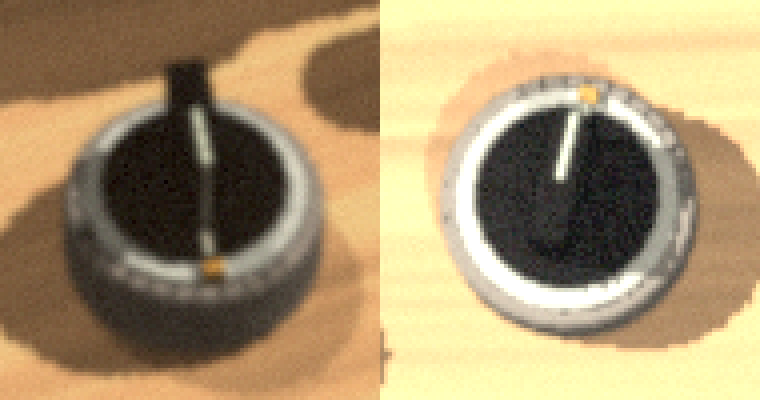

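View pics/topfin.png

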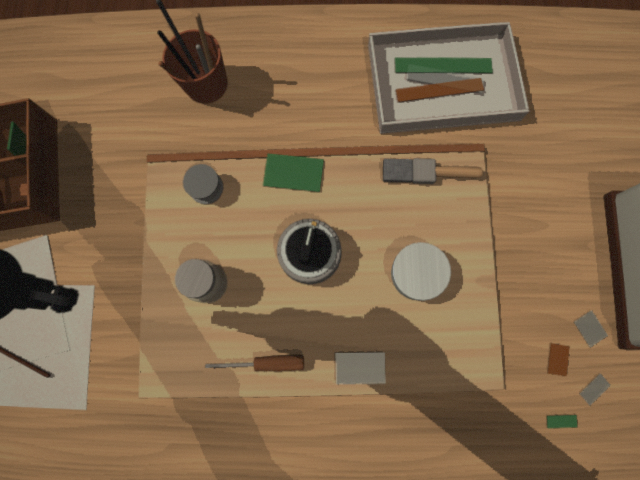

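```bash
python3 -c "
from station import bot
print(bot.hand_in())"
```

```text
the job is handed in; nothing more can be done
None
```

I wound the timer to its stop, turned it back so the pointer stands at the tab, let go, and handed the job in at about 17.5 s. No verdict was reported.

- **Grip and push:** I gripped the dial's bar and pushed it home, which took about 7.5 mm of travel. I then turned it while pressing down with about 16–22 N.
- **Winding:** The stop showed as a jump in turning torque from about 0.30 to 0.43 N m, with the pointer at the stud in the picture.
- **Setting:** I turned the dial back about 75°, eased off the twist and the pressure, opened the fingers and moved the arm away.

**Last checks:**
- **Pointer:** Both cameras show it in line with the tab, within about 2°.
- **Timer and tab:** The stud is where it began, within about 1 mm. The tab shifted about 1–2 mm at most.
- **Bystanders:** They look unmoved, and the arm was clear of everything.

**Disagreements:**
- **Heading at the stop:** The tool's heading there (−87°) was 4–5° beyond what the camera showed for the pointer and stud (about −82°). I put that down to give in the grip and the calibration error, and relied on the torque jump and the picture.
- **Dial height:** My first picture estimate of how high the dial sat (2–5 mm) was less than the 7.5 mm measured by pushing.

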